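Set the topping warmer to medium with a fingertip and start it

ROBOT

A 6-joint arm with a two-finger parallel gripper is mounted at the origin on the work surface. World frame = base frame: x ahead of the robot, y to its left, z up, the work surface at z = 0. Lengths are in m, angles in degrees, forces in N, time in s.
With the tool pointing down it reaches from about 0.35 to 0.875 m from the base axis. Payload 4.2 kg.
Tool frame: the origin (TCP) lies at the very end of the fingers, on their centre line; the grasp point (between the pads) lies 19 mm behind it (r.grip_point_offset is the distance from the TCP to the grasp point, in m); z points along the fingers, y is the line along which they close (so a half turn about z gives the same grasp; the last joint's range is limited). The gripper opens to 87 mm and grips with 3 to 60 N. Pads are 19 mm wide; open, the fingers measure 117 mm over their backs; the gripper's body (75 mm by 190 mm) begins 51 mm behind the grasp point.
Start: joints at [86.551, 22.042, 0.453, 0, -68.411, -14.817], TCP at [0.196, 0.593, 0.223] pointing down, gripper open.
Joint ranges: [-179.83, 179.83], [-69.29, 118.12], [-61.27, 80.66], [-181.25, 117.63], [-171.15, -9.14], [-177.46, 177.46]. Speed limits (degrees/s): [159.86, 159.86, 180, 180, 180, 180].

INTERFACE

Orientations are given as a 3x3 rotation matrix whose columns are the frame's x, y, z axes.
In Python, from station import r, cams gives the robot as it stands. The module is installed in compiled form; this text tells all that it offers.
- The arm moves only by the shell command python3 -m handwheel 'ROWS'. ROWS is JSON, a list that holds one entry, the list of rows, each a list of 7 numbers: the turn, a rotation vector about the tool's x, y, z in units of 6 degrees (1.0 is 6 degrees), then the shift along the tool's x, y, z in m, then the finger opening in m, from 0 to 0.087. In form: [[[ax, ay, az, x, y, z, jaw], ...]]. A call has 1 to 12 rows; each row shifts and turns the commanded pose from where the row before left it, along the tool's axes as they then stand; what a row does not reach is not made up. A row lasts 1/10 s, in which the tool goes at most 50 mm and 8.59 degrees, less where a joint would pass 70% of its speed; a pose out of reach is approached as far as the arm can. A call with a gripper value outside its range is refused whole. The fingers move at their own pace and stop on an object; the grip force is fixed at half the most. Time passes only in rows, so rows that do not move let the fingers close. It gives the time, the measured TCP pose, the force, the opening and the grip force at its end, in the units of the state.
- r.sense(): the state, without advancing time (a new reading comes with each control period).
- cams.capture(name): name is "scene" or "top" or "wrist"; returns the picture (420x560x3 uint8, red, green, blue); there is no depth.
- cams.get_calibration(name): a dict with "camera_matrix" (3x3 intrinsics, pixels), "rvec" (rotation vector, rad) and "tvec" (3), from world to camera coordinates, as OpenCV has them; the wrist camera has in their place "T_tool_cam" (4x4, takes a point from camera to tool coordinates, whose origin is the TCP and whose axes are the flange's). Camera axes: x right, y down, z forward; pixel columns grow to the right and rows downward; lengths in m; the calibration is good to about 2 mm. A picture is of the moment at which its call begins: read the wrist's pose just before it. get_calibration takes no time and is no camera call.
- r.finish_job(): hands the job in; it is judged then, once.
The state is a dict: "time_s": time; "joints": joint angles; "joint_velocities": joint speeds; "effort": joint torques, N m; "tcp_pos": TCP position; "ee_rot": TCP orientation; "wrist_force": force on the tool from outside, world axes, zero at the start; "moment": the same for the moment, N m; "gripper_width": opening from 0.0 (shut) to 1.0 (fully open); "gripper_force": force on a finger pad.
Only numpy, scipy, OpenCV 4.12 (cv2) and the standard library are available. Lean on these libraries where they do the work, as an engineer would, in place of code of your own. Each camera call takes 0.05 s, during which the arm holds its last target. There are 200 camera calls.

TASK

With a fingertip, roll the ribbed thermostat wheel on the topping warmer, its top going from the warmer's front towards the jars, until the orange band clicks into place at the white index lines, then press the green start button all the way down and let it come back up. Only touch the controls: do not press the start button before orange is set, do not press the red stop button, and leave the jars, bottles and all other things where they stand.

Things in the scene. Friction and masses are not known exactly. Their poses are not given: they have to be found in the camera images.
- warmer: White countertop topping warmer, fixed to the counter, 290 (x) x 360 (y) x 72 high, mm. Origin: centre of its underside; z up; its own -x side is the front (towards the robot, turned by up to about 0.4 rad) with an aluminium control strip on its top; the black hot plate with two jars (tops 137 mm above the counter) lies on the +x half.
- wheel_crown (a point): Highest point of the thermostat wheel at rest, mid-width, 88 mm above the counter, 16 mm above the control strip; axes parallel to the warmer's, does not turn with the wheel. The black wheel (radius 40, 48 wide, level axle along the warmer's y, grey ribs across its rim) stands out of the strip and is turned by friction on its rim. White lines on the guards beside it, at the crown's x, are the index.
- guard_left (a point): Top centre of the grey guard on the wheel's +y side; its twin is on the -y side. Each is 46 long (x), 12 wide and 12 high above the strip, from 25.5 to 37.5 mm off the wheel's mid-width, top 4 mm below the crown: the wheel cannot be pinched.
- axle_mid (a point): Middle of the wheel's axle, 40 mm under the crown, hidden. The axle is sprung: it starts to sink at about 2.5 N on the crown and sinks 3 mm, needing about 10 N there; then it is solid. The wheel turns in any of these heights.
- wheel (a joint): Wheel angle, rad; grows as the crown moves along the warmer's +x, 0.04 m of rim travel per rad. Detents: 0 white band at the index (off), 0.5 yellow (low), 1.0 orange (medium), 1.5 red (high); stops at -0.1 and 1.6. Past half way it pulls itself into the next detent (up to about 2.5 N at the rim) and stays there when released. Starts at white or yellow.
- start_top (a point): Centre of the top of the green start button (28 mm across), 115 mm to the warmer's +y side of the wheel. It moves down with the button.
- start (a joint): Green button's travel, m: 0 up, 0.006 fully down (about 5 N, springs back).
- stop_top (a point): Centre of the top of the red stop button, same size, 115 mm to the warmer's -y side of the wheel. Not to be pressed.
- stop (a joint): Red button's travel, m: 0 up, 0.006 fully down.
- jar_choc: Dark brown closed jar, 72 across, 62 high, on the hot plate; bystander. Origin at the centre of its underside.
- jar_caramel: Amber closed jar, same size, on the hot plate; bystander.
- sauce_dark: Dark sauce bottle, 60 across, 170 high, white cap; bystander on the counter.
- sauce_amber: Amber sauce bottle, 60 across, 160 high, red cap; bystander on the counter.
- cone_cup: Pink paper-look cone cup, 84 across at the top, 104 high; bystander.
- tub: Closed food tub 162 x 122 x 61 high with a white lid; bystander.
- banana: Banana about 180 long and 36 thick, lying on the white cutting board; bystander.
- cutter: Blue ring cutter, 68 across, 25 high; bystander.

How it is judged:
By the outcome, as a careful person would: the job done as asked, in the order asked, and still so for the second after the job is handed in, with the robot touching nothing.
It also fails if it takes over 51 s, if anything falls off the work surface, if the arm or the gripper's body presses on something with over 40 N, if the wrist force passes 120 N, or if a joint passes its speed limit or range.

## Working session

There is one attempt and no reset: what is moved stays moved. The work goes in short steps, Python scripts to look and compute and a shell command to move; the robot and the scene stay as the last step left them, time stands still between calls to the robot, and variables do not carry over. Pictures are saved under pics/ and viewed, at most 10 in all, crops included, and the job is handed in when it is done.

```bash
mkdir -p pics
cat > h.py <<'E'
import numpy as np, cv2
from station import r, cams
def save(n,im): cv2.imwrite('pics/'+n+'.png',im[:,:,::-1])
def cam(name,st=None):
    c=cams.get_calibration(name);K=np.array(c['camera_matrix'])
    if name=='wrist':
        T=np.eye(4);T[:3,:3]=st['ee_rot'];T[:3,3]=st['tcp_pos'];T=T@np.array(c['T_tool_cam'])
        return K,T[:3,:3],T[:3,3]
    R=cv2.Rodrigues(np.array(c['rvec'],float))[0].T
    return K,R,-R@np.array(c['tvec'],float).ravel()
def ray(C,uv,z):
    K,R,o=C;d=R@np.linalg.inv(K)@[*uv,1]
    return o+d*(z-o[2])/d[2]
E
python3 - <<'E'
from h import *
a=cams.capture('scene');b=cams.capture('top')
np.save('top.npy',b);np.save('scene.npy',a);save('scene',a);save('top',b)
s=r.sense();print(s['time_s'],s['tcp_pos'],np.round(s['ee_rot'],3),s['gripper_width'])
E
```

```text
0.1 [0.19569511 0.59300903 0.22157219] [[ 0.95  -0.314 -0.001]
 [-0.314 -0.95  -0.002]
 [ 0.     0.002 -1.   ]] 1.0010326097970856
```

View pics/top.png

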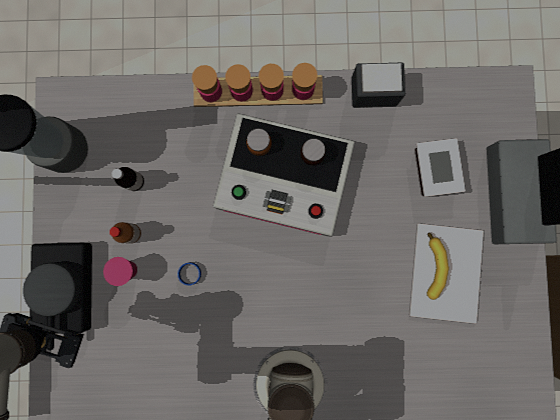

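View pics/scene.png

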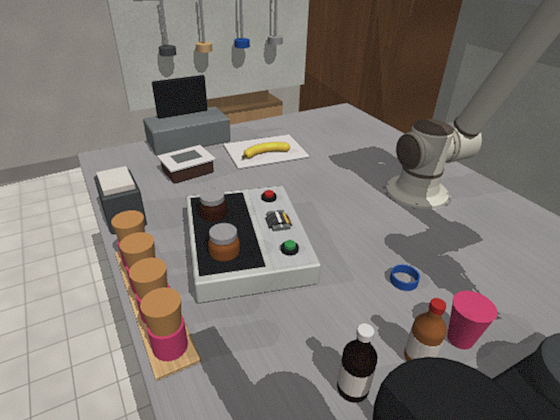

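The top view shows the green button at about (238,191), the red one at (316,211) and the wheel at about (277,201). The jars are behind them at (259,140) and (313,150).

```bash
cat > m.py <<'E'
from h import *
def cen(im,c,box=None):
    h=cv2.cvtColor(im,cv2.COLOR_RGB2HSV)
    rg={'g':[(50,85)],'r':[(0,6),(172,180)]}[c]
    m=sum(cv2.inRange(h,(a,130,60),(b,255,255)) for a,b in rg)
    if box: k=np.zeros_like(m);k[box[1]:box[3],box[0]:box[2]]=1;m=m*k
    n,l,s,ce=cv2.connectedComponentsWithStats(m);i=1+np.argmax(s[1:,4]);return ce[i],s[i]
E
python3 - <<'E'
from m import *
b=np.load('top.npy');C=cam('top');P={}
print(C[2])
for c,box in (('g',(220,170,260,210)),('r',(300,195,330,225))):
    u,s=cen(b,c,box);P[c]=ray(C,u,.082);print(c,u,s,P[c])
y=P['g']-P['r'];print('dist',np.linalg.norm(y),'yaw',np.degrees(np.arctan2(-y[0],y[1])),'mid',(P['g']+P['r'])/2)
print('wheelpix',ray(C,(277,201),.088))
print(cams.get_calibration('wrist')['T_tool_cam'])
E
```

```text
[0.40020244 0.00527764 1.536657  ]
g [237.8        191.17142857] [233 187  10   9  70] [0.56780003 0.14071835 0.082     ]
r [315.5        210.16216216] [311 206  10   9  74] [ 0.50757307 -0.08317321  0.082     ]
dist 0.23185062921184713 yaw -15.056191959027743 mid [0.53768655 0.02877257 0.082     ]
wheelpix [0.53605688 0.02740677 0.088     ]
[[ 1.73243995e-04 -9.54919424e-01 -2.96865059e-01  8.12205727e-02]
 [ 9.99999382e-01  4.91343166e-04 -9.96915051e-04  1.31914126e-03]
 [ 1.09783616e-03 -2.96864703e-01  9.54918920e-01 -1.61968517e-01]
 [ 0.00000000e+00  0.00000000e+00  0.00000000e+00  1.00000000e+00]]
```

The measured spacing is 232 mm, against 230 mm given, and the yaw is -15°. I'll hover over the wheel with the gripper closed.

```bash
python3 -m handwheel '[[[-0.0,0,-0.05,0.033,0.0285,0,0],[0,0,-0.05,0.033,0.0285,0,0],[0,0,-0.05,0.033,0.0285,0,0],[0,0,-0.05,0.033,0.0285,0,0],[0,0,-0.05,0.033,0.0285,0,0],[0,0,-0.05,0.033,0.0285,0,0],[0,0,-0.05,0.033,0.0285,0,0],[0,0,-0.05,0.033,0.0285,0,0],[0,0,-0.05,0.033,0.0285,0,0],[0,0,-0.05,0.033,0.0285,0,0],[0,0,-0.04,0.033,0.0285,0,0],[0,0,0,0.033,0.0285,0,0]]]'
cat > g.py <<'E'
from m import *
import sys
# offsets in tool axes from TCP to wheel crown and start button
def off(st,p): return np.array(st['ee_rot']).T@(np.array(p)-st['tcp_pos'])
E
python3 - <<'E'
from g import *
s=r.sense();print(s['time_s'],s['tcp_pos'],np.round(s['ee_rot'],3));print(off(s,(.5377,.0288,.18)))
E
```

```text
time_s: 1.3
tcp_pos: [0.4779, 0.1509, 0.2224]
ee_rot: [[0.966, -0.259, -0.0], [-0.259, -0.966, -0.0], [-0.0, 0.0, -1.0]]
wrist_force: [0.7, 0.8, 1.3]
gripper_width: 0.033
gripper_force: 0.0
1.3 [0.47786557 0.15085511 0.22236695] [[ 0.966 -0.259 -0.   ]
 [-0.259 -0.966 -0.   ]
 [-0.     0.    -1.   ]]
[0.0894204  0.10238577 0.04235225]
```

```bash
python3 -m handwheel '[[[0,0,0,0.015,0.034,0.01,0],[0,0,0,0.015,0.034,0.01,0],[0,0,0,0.015,0.034,0.01,0],[0,0,0,0,0,0,0],[0,0,0,0,0,0,0]]]'
python3 - <<'E'
from g import *
s=r.sense();im=cams.capture('wrist');np.save('w1.npy',im);save('w1',im);np.save('w1p.npy',[s['tcp_pos']])
C=cam('wrist',s);P={}
for c in 'gr':
    try:u,st=cen(im,c);P[c]=ray(C,u,.082);print(c,u,st,P[c])
    except Exception as e:print(c,e)
K,R,o=C
q=K@R.T@(np.array([.5377,.0288,.088])-o);print('crown pix pred',q/q[2])
E
```

```text
time_s: 1.8
tcp_pos: [0.4943, 0.0416, 0.1921]
ee_rot: [[0.965, -0.261, -0.001], [-0.261, -0.965, -0.0], [-0.001, 0.001, -1.0]]
wrist_force: [-0.2, 0.0, 1.3]
gripper_width: 0.009
gripper_force: 0.0
g [139.29850746 156.87485649] [123 140  34  34 871] [0.56552671 0.14149348 0.082     ]
r [436.30195713 155.36439888] [ 417  138   39   36 1073] [ 0.50450094 -0.08896974  0.082     ]
crown pix pred [283.73619849 154.7196847    1.        ]
```

View pics/w1.png

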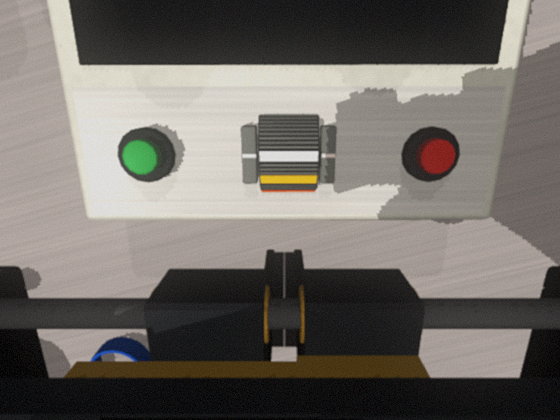

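White band is at the index (rows ~155, lines at columns 248 and 330), wheel centred at column ~289, so it starts at 0; yellow comes next from the front. Spacing of the buttons says their tops are at about z = 92 mm.

Run:
```python
from g import *
s=r.sense();C=cam('wrist',s);im=np.load('w1.npy')
g,rd=[ray(C,cen(im,c)[0],.092) for c in 'gr']
print(g,rd,np.linalg.norm(g-rd),(g+rd)/2)
w=ray(C,(289,155),.086);print('crown',w)
T=cam('top');b=np.load('top.npy')
print([ray(T,cen(b,c,x)[0],.092) for c,x in (('g',(220,170,260,210)),('r',(300,195,330,225)))])
print('off crown',off(s,[*w[:2],.088]),'g',off(s,g),'r',off(s,rd))
```

```text
[0.5660228  0.13822716 0.092     ] [ 0.50747755 -0.08424886  0.092     ] 0.23005026760866215 [0.53675017 0.02698915 0.092     ]
crown [0.5365031  0.02586923 0.086     ]
[array([0.56664789, 0.13978726, 0.092     ]), array([ 0.50683495, -0.08256515,  0.092     ])]
off crown [0.0448124  0.00509878 0.10452617] g [ 0.0441389  -0.11107056  0.10053278] r [0.04538163 0.11897635 0.10051969]
```

```bash
python3 -m handwheel '[[[0,0,0,0.017,0.0025,0.02,0],[0,0,0,0.017,0.0025,0.02,0],[0,0,0,0,0,0.03,0],[0,0,0,0,0,0.02,0],[0,0,0,0,0,0.007,0],[0,0,0,0,0,0,0],[0,0,0,0,0,0,0]]]'
```

```text
time_s: 2.55
tcp_pos: [0.5269, 0.0296, 0.0967]
ee_rot: [[0.966, -0.258, 0.002], [-0.258, -0.966, 0.0], [0.002, -0.001, -1.0]]
wrist_force: [-0.3, 0.4, 0.3]
gripper_width: 0.003
gripper_force: 0.0
```

```bash
python3 -m handwheel '[[[0,0,0,0.002,0,0.004,0],[0,0,0,0,0,0.003,0],[0,0,0,0,0,0.0025,0],[0,0,0,0,0,0.001,0],[0,0,0,0,0,0,0],[0,0,0,0,0,0,0]]]'
```

```text
time_s: 3.15
tcp_pos: [0.5292, 0.0283, 0.0866]
ee_rot: [[0.966, -0.259, 0.003], [-0.259, -0.966, 0.0], [0.003, -0.001, -1.0]]
wrist_force: [-1.4, -0.7, 6.9]
gripper_width: 0.007
gripper_force: 3.3
```

```bash
python3 -m handwheel '[[[0,0,0,0.002,0,0.0003,0],[0,0,0,0.002,0,0,0],[0,0,0,0.002,0,0,0],[0,0,0,0.002,0,0,0],[0,0,0,0.002,0,0,0],[0,0,0,0.002,0,0,0],[0,0,0,0.002,0,0,0],[0,0,0,0.002,0,0,0],[0,0,0,0.002,0,0,0],[0,0,0,0.001,0,0,0],[0,0,0,0,0,0,0]]]'
```

```text
time_s: 4.25
tcp_pos: [0.5481, 0.0233, 0.0865]
ee_rot: [[0.966, -0.259, 0.004], [-0.259, -0.966, 0.0], [0.004, -0.001, -1.0]]
wrist_force: [0.0, -1.4, 6.3]
gripper_width: 0.006
gripper_force: 3.2
```

```bash
python3 -m handwheel '[[[0,0,0,0,0,-0.01,0],[0,0,0,0,0,-0.025,0],[0,0,0,-0.03,0,-0.02,0],[0,0,0,-0.03,0,0,0],[0,0,0,0,0,0,0],[0,0,0,0,0,0,0]]]'
python3 - <<'E'
from g import *
s=r.sense();im=cams.capture('wrist');save('w2',im[60:360])
K,R,o=cam('wrist',s);q=K@R.T@(np.array([.5366,.0265,.088])-o);print(q/q[2]-[0,60,0],off(s,(.5366,.0265,.088)))
E
```

```text
time_s: 4.85
tcp_pos: [0.4881, 0.039, 0.1403]
ee_rot: [[0.966, -0.258, 0.001], [-0.258, -0.966, 0.0], [0.001, -0.0, -1.0]]
wrist_force: [-0.3, 0.1, 0.1]
gripper_width: 0.004
gripper_force: 0.0
[281.3960673   98.32605239   1.        ] [ 0.0500406  -0.00047932  0.05237268]
```

View pics/w2.png

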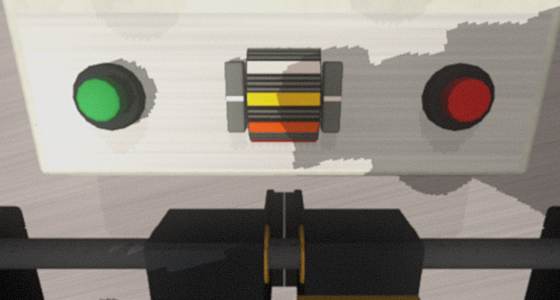

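Yellow now sits at the index lines (row 99 in the crop), with orange next in front of it. I'll repeat the same stroke.

```bash
python3 -m handwheel '[[[0,0,0,0.021,0,0.01,0],[0,0,0,0.021,0,0.015,0],[0,0,0,0,0,0.0185,0],[0,0,0,0,0,0,0],[0,0,0,0,0,0.004,0],[0,0,0,0,0,0.003,0],[0,0,0,0,0,0.0025,0],[0,0,0,0,0,0.001,0],[0,0,0,0,0,0,0],[0,0,0,0,0,0,0]]]'
```

```text
time_s: 5.9
tcp_pos: [0.5297, 0.0281, 0.0872]
ee_rot: [[0.966, -0.258, 0.003], [-0.258, -0.966, 0.0], [0.002, -0.001, -1.0]]
wrist_force: [-1.2, -1.1, 4.6]
gripper_width: 0.003
gripper_force: 2.5
```

```bash
python3 -m handwheel '[[[0,0,0,0,0,0.0008,0],[0,0,0,0.002,0,0.0002,0],[0,0,0,0.002,0,0,0],[0,0,0,0.002,0,0,0],[0,0,0,0.002,0,0,0],[0,0,0,0.002,0,0,0],[0,0,0,0.002,0,0,0],[0,0,0,0.002,0,0,0],[0,0,0,0.002,0,0,0],[0,0,0,0.002,0,0,0],[0,0,0,0.001,0,0,0],[0,0,0,0,0,0,0]]]'; python3 -m handwheel '[[[0,0,0,0,0,-0.01,0],[0,0,0,0,0,-0.025,0],[0,0,0,-0.03,0,-0.02,0],[0,0,0,-0.03,0,0,0],[0,0,0,0,0,0,0],[0,0,0,0,0,0,0]]]'
python3 - <<'E'
from g import *
s=r.sense();im=cams.capture('wrist');save('w3',im[60:360])
C=cam('wrist',s);g=ray(C,cen(im,'g')[0],.092);print(g,off(s,g),off(s,(.5664,.139,.092)))
E
```

```text
time_s: 7.1
tcp_pos: [0.5488, 0.023, 0.0867]
ee_rot: [[0.966, -0.258, 0.004], [-0.258, -0.966, 0.0], [0.004, -0.001, -1.0]]
wrist_force: [-0.4, -1.1, 5.2]
gripper_width: 0.012
gripper_force: 2.9
time_s: 7.7
tcp_pos: [0.4892, 0.0389, 0.1406]
ee_rot: [[0.966, -0.258, 0.001], [-0.258, -0.966, 0.001], [0.001, -0.001, -1.0]]
wrist_force: [0.8, 0.6, 0.2]
gripper_width: 0.006
gripper_force: 0.0
[0.56590624 0.13703322 0.092     ] [ 0.04874393 -0.11455039  0.04879571] [ 0.04871317 -0.11657797  0.04879757]
```

View pics/w3.png

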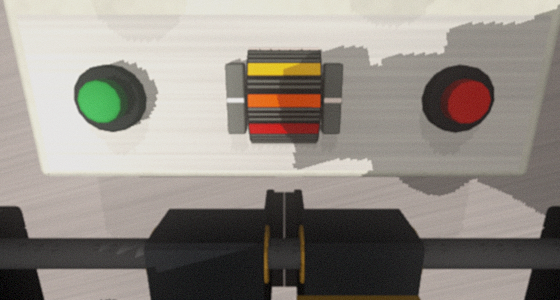

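Orange is on the index lines (row 100). Next is the start button.

```bash
python3 -m handwheel '[[[0,0,0,0.016,-0.0385,0,0],[0,0,0,0.016,-0.0385,0,0],[0,0,0,0.017,-0.0385,0,0],[0,0,0,0,0,0.02,0],[0,0,0,0,0,0.02,0],[0,0,0,0,0,0,0],[0,0,0,0,0,0.003,0],[0,0,0,0,0,0.003,0],[0,0,0,0,0,0.003,0],[0,0,0,0,0,0,0],[0,0,0,0,0,0,0]]]'
```

```text
time_s: 8.85
tcp_pos: [0.5676, 0.1376, 0.092]
ee_rot: [[0.966, -0.259, 0.003], [-0.259, -0.966, 0.001], [0.002, -0.001, -1.0]]
wrist_force: [1.4, -1.7, 3.0]
gripper_width: 0.004
gripper_force: 1.4
```

```bash
python3 -m handwheel '[[[0,0,0,0,0,0.002,0],[0,0,0,0,0,0.002,0],[0,0,0,0,0,0,0],[0,0,0,0,0,0,0]]]'; python3 -m handwheel '[[[0,0,0,0,0,0.002,0],[0,0,0,0,0,0.001,0],[0,0,0,0,0,0,0],[0,0,0,0,0,0,0]]]'
```

```text
time_s: 9.25
tcp_pos: [0.5676, 0.1376, 0.0884]
ee_rot: [[0.966, -0.258, 0.003], [-0.258, -0.966, 0.0], [0.002, -0.001, -1.0]]
wrist_force: [0.8, -1.6, 9.3]
gripper_width: 0.003
gripper_force: 4.4
time_s: 9.65
tcp_pos: [0.5677, 0.1376, 0.0881]
ee_rot: [[0.966, -0.258, 0.004], [-0.258, -0.966, -0.0], [0.004, -0.001, -1.0]]
wrist_force: [-5.0, -2.1, 22.9]
gripper_width: 0.005
gripper_force: 10.9
```

It has bottomed out solid at 88 mm with the force rising to 23 N, so I'll release it and check.

```bash
python3 -m handwheel '[[[0,0,0,0,0,-0.005,0],[0,0,0,0,0,-0.01,0],[0,0,0,0,0,-0.02,0],[0,0,0,-0.02,0.02,-0.02,0],[0,0,0,-0.03,0.03,0,0],[0,0,0,-0.02,0.03,0,0],[0,0,0,0,0,0,0],[0,0,0,0,0,0,0],[0,0,0,0,0,0,0]]]'
python3 - <<'E'
from g import *
s=r.sense();im=cams.capture('wrist');save('w4',im);save('t4',cams.capture('top'))
C=cam('wrist',s);g,d=[ray(C,cen(im,c)[0],.092) for c in 'gr'];print(g,d,np.linalg.norm(g-d),s['wrist_force'])
E
```

```text
time_s: 10.55
tcp_pos: [0.4788, 0.0789, 0.1386]
ee_rot: [[0.966, -0.259, -0.0], [-0.259, -0.966, 0.0], [-0.0, -0.0, -1.0]]
wrist_force: [-0.5, 0.1, 0.2]
gripper_width: 0.006
gripper_force: 0.0
[0.56588918 0.13673316 0.092     ] [ 0.50709237 -0.08366347  0.092     ] 0.22810466776179883 [-0.53256061  0.10048791  0.22298445]
```

View pics/w4.png

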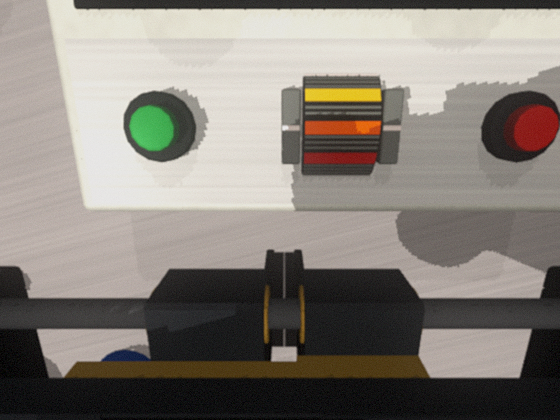

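View pics/t4.png

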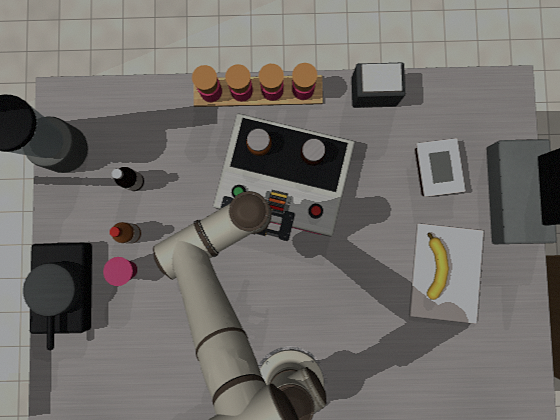

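The orange band is at the index (row 128) and the green button is back up at (152,128). Jars, bottles, cup, tub and banana are at the same pixels as before, and the arm is clear.

```bash
python3 -c "
from station import r
print(r.finish_job())"
```

```text
the job is handed in; nothing more can be done
None
```

The wheel was rolled from white through yellow to orange at the index, then the green start button was pressed fully down and came back up; the red stop button and everything else were left alone, and the job was handed in at about 11 s (no verdict was returned).

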